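# Check a vibration pickup, snap it onto a tilted nipple and hold it

### The job

Take the orange wireless vibration pickup out of its black stand and check it by touching its open nose down onto the green pad and then onto the yellow pad, making each pad dip. Then press the nose squarely over the tilted brass nipple on the steel drive unit until it snaps in, and finish still gripping the pickup and holding it pressed in against the nipple's spring. Leave the other things on the bench where they are.

Things in the scene. Friction and masses are not known exactly. Their poses are not given: they have to be found in the camera images.
- probe: The loose pickup, 0.22 kg, round, upright in its stand. Origin: centre of its open mouth (lower end); z runs along its axis from mouth to tail. From the mouth: steel nose 32 mm across for 40 mm, black collar 46 mm across to 48 mm, orange grip 30 mm across to 108 mm, black tail 22 mm across to 112 mm. The mouth is a round bore 22 mm across, 16 mm deep, flat-bottomed.
- stand: Fixed black block 75 x 75 x 45 mm high with a 38 mm hole through its middle; the pickup's nose hangs in the hole, 5 mm clear of the table, and its collar rests on the block's top. Origin: centre of its underside. Lift the pickup straight up by 45 mm or more to clear it.
- pad_green_base: Fixed round grey housing of the green check pad; origin: centre of its underside, 18 mm below the pad's top face.
- pad_green_top (a point): Centre of the top face of the green pad, a round level pad 36 mm across that faces up.
- pad_green (a joint): How far the green pad is pushed down, m: 0 at rest, 0.006 at its stop. It is a spring: about 2.5 N when 3 mm down, 5 N at the stop; it comes up again when let go. It counts as touched from 2 mm.
- pad_yellow_base: Fixed grey housing of the yellow check pad, as the green one; the two may swap places.
- pad_yellow_top (a point): Centre of the top face of the yellow pad, the same size as the green one.
- pad_yellow (a joint): How far the yellow pad is pushed down, m, as for the green pad.
- unit: Fixed stainless drive unit: foot flange 140 mm across, upright tube, on it a drum 90 mm across and 166 mm long, its axis along the unit's y, 95 mm above the table. Origin: centre of the foot's underside. Midway along the drum an orange boss 30 mm across carries the brass nipple, which leans 25 degrees from vertical towards the unit's -x (roughly towards the robot).
- nipple_tip (a point): Centre of the nipple's outer end, at rest 87 mm from the drum's axis; moves with the nipple. z points outward along the nipple's axis; the pickup's z must lie along it. The nipple is 14 mm across, stands 30 mm out of the boss and enters the 22 mm mouth with 4 mm to spare all round until it meets the bore's bottom, 16 mm in; pressing on pushes it in.
- nipple (a joint): How far the nipple is pushed into the boss along its axis, m: 0 at rest, 0.011 at its stop. It gives way at about 15 N, then snaps in: it pushes back with about 12 N at 4 mm, 8 N at 8 mm and 6 N near the stop. It is snapped in beyond 6.5 mm; it always pushes back and comes out again when the push ends.
- screwdriver: Loose orange-handled screwdriver lying on the bench; leave it.
- screwdriver2: Loose red-handled screwdriver; leave it.
- wrench: Loose steel wrench; leave it.
- marker: Loose black marker pen, 14 mm thick, about 120 mm long; leave it.
- spray_can: Loose white can, 60 mm across, 110 mm tall, upright; leave it.
- flange_ring: Loose steel ring 100 mm across, 12 mm high; leave it.
- end_cap: Loose stepped steel cap 84 mm across, 28 mm high; leave it.
Not all that is in view belongs to the job. Leave any red look-alike of the pad_yellow_base alone.

How it is judged:
On the way, in this order (a step that is already met when the one before it is completed fails the run):
1. the pickup's nose has pushed the green pad down 2 mm (value of joint pad_green above 0.002 m and contact force between probe and pad_green_base above 0.3 N and horizontal distance between probe and pad_green_top below 0.018 m and angle between probe's own z axis and vertical below 0.5 rad), for 0.1 s.
2. then the yellow pad, likewise (value of joint pad_yellow above 0.002 m and contact force between probe and pad_yellow_base above 0.3 N and horizontal distance between probe and pad_yellow_top below 0.018 m and angle between probe's own z axis and vertical below 0.5 rad), for 0.1 s.
3. the nose is over the nipple and has pressed it in past its snap (value of joint nipple above 0.0065 m and contact force between probe and unit above 3 N and z of probe in the frame of nipple_tip below -0.013 m), for 0.3 s.
At the end, for the whole second after the job is handed in: The fingers still grip the pickup and it is at rest, with the nipple at least 13 mm deep in its mouth and within 6 mm of its centre, the pickup's axis within 0.14 rad (8 degrees) of the nipple's, and the nipple held pressed in more than 6.5 mm (snapped) with over 3 N between them (all of step 3 and contact force between the fingers and probe above 2 N and x of probe in the frame of nipple_tip between -0.006 and 0.006 m and y of probe in the frame of nipple_tip between -0.006 and 0.006 m and angle between the z axis of probe and the z axis of nipple_tip, either way round below 0.14 rad and linear speed of probe below 0.03 m/s); the arm keeps its last pose, push and grip.
It fails at once if a thing that is not part of the job is moved by more than 30 mm (distance of any of screwdriver, screwdriver2, wrench, marker, spray_can, flange_ring, end_cap from where it was at the start of the episode above 0.03 m).
It also fails if it takes over 48 s, if anything falls off the work surface, if the arm or the gripper's body presses on something with over 40 N, if the wrist force passes 120 N, or if a joint passes its speed limit or range.

### The arm

A 7-joint arm with a two-finger parallel gripper is mounted at the origin on the work surface. World frame = base frame: x ahead of the robot, y to its left, z up, the work surface at z = 0. Lengths are in m, angles in rad, forces in N, time in s.
With the tool pointing down it reaches from about 0.425 to 0.875 m from the base axis. Payload 8.4 kg.
Tool frame: the origin (TCP) lies midway between the tips of the shut fingers; the grasp point (between the pads) lies 19 mm behind it; z points along the fingers, x is the direction in which the jaws open and shut, and the axes are right-handed (so a half turn about z gives the same grasp; the last joint's range is limited). The gripper opens to 85 mm and grips with 20 to 120 N. Pads are 22 mm wide; open, the fingers measure 114 mm over their backs; the gripper's body (76 mm by 85 mm) begins 54 mm behind the grasp point. The pads swing forward as they close: fully open they stand 13 mm farther back than shut.
Start: joints at [1.048, 0.333, 0.04, 1.465, -0.013, 1.343, -0.059], TCP at [0.267, -0.592, 0.231] pointing down, gripper open.
Joint ranges: [-2.58, 2.58], [-0.38, 2.09], [-1.3, 1.39], [0.25, 2.4], [-1.5, 4.64], [0.08, 2.09], [-2.65, 2.65]. Speed limits (rad/s): [2.22, 2.22, 2.79, 2.79, 3.14, 3.14, 3.14].

### API

Orientations are given as a unit quaternion [w, x, y, z].
In Python, from cell import * gives the robot as it stands. The module is installed in compiled form; this text tells all that it offers.
- The arm moves only by the tool play_rows, never from a script. Its argument "steps" is a list of rows, each a list of 3 entries, a list of its own where there are three numbers: the shift along the tool's x, y, z in cm, then the turn about the tool's z in degrees, then the opening, from 0 (shut) to 1 (fully open). A call has 1 to 20 rows; each row is the pose to reach, as a shift and turn from the pose measured when the call began, along the tool's axes at that moment; what a row does not reach only later rows make up. A row lasts 1/10 s, in which the tool goes at most 50 mm and 8.59 degrees, less where a joint would pass 70% of its speed; a pose out of reach is approached as far as the arm can. A call with a gripper value outside its range is refused whole. The fingers move at their own pace and stop on an object; the grip force is fixed at half the most. Time passes only in rows, so rows that repeat a pose let the fingers close. It gives the time, the measured TCP pose, the force and the opening at its end, in the units of the state.
- get_obs(): the state, without advancing time (a new reading comes with each control period).
- capture(name): name is "scene" or "top" or "wrist"; returns (picture, depth): 400x640x3 uint8, blue, green, red; 400x640 float32, m along the optical axis (not along the pixel's ray), 0 where there is no reading.
- camera_params(name): a dict with "camera_matrix" (3x3 intrinsics, pixels), "R" (3x3) and "t" (3): a world point X has camera coordinates R X + t; the wrist camera has in their place "hand_eye" (4x4, takes a point from camera to tool coordinates, whose origin is the TCP and whose axes are the tool frame's). Camera axes: x right, y down, z forward; pixel columns grow to the right and rows downward; lengths in m; the calibration is good to about 2 mm. A picture is of the moment at which its call begins: read the wrist's pose just before it. camera_params takes no time and is no camera call.
- job_done(): hands the job in, once; it reports no verdict.
The state is a dict: "time_s": time; "joints": joint angles; "qd": joint speeds; "joint_efforts": joint torques, N m; "eef_pos": TCP position; "tool_rot": TCP orientation; "ft_force": force on the tool from outside, world axes, zero at the start; "ft_torque": the same for the moment, N m; "finger_gap": finger opening in m.
Only numpy, scipy, OpenCV 4.12 (cv2) and the standard library are available. Lean on these libraries where they do the work, as an engineer would, in place of code of your own. Each camera call takes 0.05 s, during which the arm holds its last target. There are 200 camera calls.

## Working session

There is one attempt and no reset: what is moved stays moved. The work goes in short steps, Python scripts to look and compute and a tool call to move; the robot and the scene stay as the last step left them, time stands still between calls to the robot, and variables do not carry over. Pictures are saved under pics/ and viewed, about 8 in all and at most 12, crops included, and the job is handed in when it is done.

Besides the shell and the picture viewer there is one more tool, called after ">>>" as name(argument=value, ...), one argument or row to a line, values as JSON. play_rows: Moves the arm, as the interface text tells. Its arguments: {"type":"object","properties":{"steps":{"type":"array"}},"required":["steps"]}

```bash
mkdir -p pics
cat > h.py <<'E'
from cell import *
import numpy as np, cv2
from scipy.spatial.transform import Rotation as Ro
def tool():
    o=get_obs(); q=np.array(o["tool_rot"]); T=np.eye(4)
    T[:3,:3]=Ro.from_quat(q[[1,2,3,0]]).as_matrix(); T[:3,3]=o["eef_pos"]; return T
def cam(n):
    p=camera_params(n); K=np.array(p["camera_matrix"])
    if n=="wrist": M=tool()@np.array(p["hand_eye"])
    else:
        M=np.eye(4); R=np.array(p["R"]); M[:3,:3]=R.T; M[:3,3]=-R.T@np.array(p["t"])
    return K,M   # camera->world
def onplane(K,M,u,v,z):
    d=M[:3,:3]@np.linalg.solve(K,[u,v,1]); c=M[:3,3]; return c+d*(z-c[2])/d[2]
def cloud(K,M,D):
    v,u=np.mgrid[:D.shape[0],:D.shape[1]]
    P=np.stack([(u-K[0,2])/K[0,0]*D,(v-K[1,2])/K[1,1]*D,D],-1)
    return P@M[:3,:3].T+M[:3,3]
def proj(K,M,X):
    c=M[:3,:3].T@(np.array(X)-M[:3,3]); return (K@c/c[2])[:2]
E
python3 - <<'E'
from h import *
print(get_obs())
for n in ("scene","top"):
    K,M=cam(n); I,D=capture(n); cv2.imwrite(f"pics/{n}0.png",I); np.savez(f"{n}0.npz",I=I,D=D,K=K,M=M)
    print(n,K.tolist(),M.round(3).tolist(),(D>0).mean())
E
```

```text
{'time_s': 0.0, 'joints': array([ 1.04780027,  0.33387591,  0.03986643,  1.46625163, -0.01345476,
        1.34329308, -0.05848445]), 'qd': array([-6.31165360e-05,  9.95703743e-04, -1.72007735e-03,  5.24697203e-04,
       -7.22464506e-04, -4.01535214e-04, -8.41328510e-04]), 'joint_efforts': array([-1.13864457e-04, -6.58549833e+01,  1.36532642e+00, -4.05553043e+01,
        1.66556955e-02,  1.28798044e-02, -1.16047084e-05]), 'eef_pos': array([ 0.26710868, -0.59209323,  0.23045337]), 'tool_rot': array([-4.02906292e-04,  8.40004926e-01, -5.42578210e-01, -6.69403032e-04]), 'ft_force': array([ 0.01993203,  0.13894712, -0.43338794]), 'ft_torque': array([-0.00851068,  0.03329972,  0.04715497]), 'finger_gap': 0.08574043678900178}
scene [[513.4658671828392, 0.0, 325.0198062132561], [0.0, 513.4658671828392, 198.98273620261142], [0.0, 0.0, 1.0]] [[-0.86, 0.426, -0.282, 0.919], [0.511, 0.725, -0.461, 0.621], [0.008, -0.54, -0.841, 1.138], [0.0, 0.0, 0.0, 1.0]] 0.9959609375
top [[496.8395973969601, 0.0, 319.17337248049364], [0.0, 496.8395973969601, 194.66425532604012], [0.0, 0.0, 1.0]] [[-0.046, -0.972, 0.231, 0.297], [-0.999, 0.045, -0.006, 0.064], [-0.004, -0.232, -0.973, 1.236], [0.0, 0.0, 0.0, 1.0]] 0.99582421875
```

View pics/top0.png

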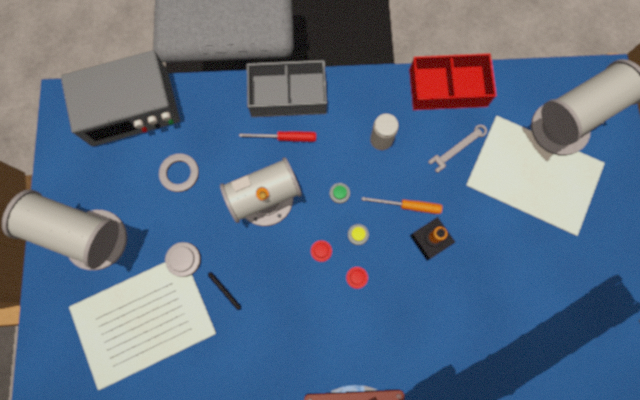

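View pics/scene0.png

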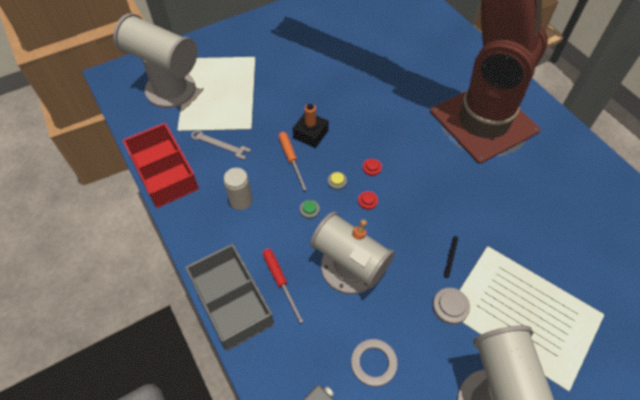

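Top view: the pickup is upright in the black stand at (435,238). Things that could be mistaken for it are the orange screwdriver handle (422,207) and the orange boss on the unit (262,193). The pads are green (340,192) and yellow (358,234), with red look-alikes at (321,251) and (357,278). The two drums without a nipple, (65,230) and (590,100), are not the unit.

Run:
```python
from h import *
ims=[]
for n in ("scene","top"):
    d=np.load(f"{n}0.npz"); I,D,K,M=d["I"],d["D"],d["K"],d["M"]; P=cloud(K,M,D)
    H=cv2.cvtColor(I,cv2.COLOR_BGR2HSV)
    tab=P[np.abs(P[...,2])<.02]; print(n,"table z med",np.median(tab[:,2]).round(4))
    for c,(a,b) in dict(green=((50,100,60),(80,255,255)),yellow=((22,100,100),(35,255,255)),orange=((5,120,80),(18,255,255))).items():
        m=cv2.inRange(H,a,b); k,L,S,C=cv2.connectedComponentsWithStats(m)
        for i in range(1,k):
            if S[i,4]<25: continue
            q=P[L==i]; q=q[(np.abs(q)<1.5).all(1)]
            z=np.median(q[:,2]); zt=np.percentile(q[:,2],90)
            print(n,c,S[i],C[i].round(1),"medXYZ",np.median(q,0).round(4),"ztop",zt.round(4),"ray18",onplane(K,M,*C[i],.018).round(4))
    # drum near unit: points z>.10
    def blob(cen,r,z0,z1):
        s=(np.hypot(P[...,0]-cen[0],P[...,1]-cen[1])<r)&(P[...,2]>z0)&(P[...,2]<z1); return P[s],s
    if n=="scene": crop=[(330,150),(290,60+20)]
    c0=[(295,160,110,90),(290,85,60,70)] if n=="scene" else [(215,145,100,90),(405,200,60,70)]
    ims+= [cv2.resize(I[y:y+h,x:x+w],(400,290),interpolation=cv2.INTER_CUBIC) for x,y,w,h in c0]
cv2.imwrite("pics/crop1.png",np.vstack([np.hstack(ims[:2]),np.hstack(ims[2:])]))
```

```text
scene table z med 0.0026
scene green [304 201  12  12 115] [309.2 206.7] medXYZ [0.5933 0.0094 0.0235] ztop 0.0272 ray18 [0.591  0.0061 0.018 ]
scene yellow [331 173  13  12 129] [336.9 178.3] medXYZ [ 0.4854 -0.03    0.0231] ztop 0.0275 ray18 [ 0.4832 -0.0336  0.018 ]
scene orange [127   0  12  14  64] [131.8   6.5] medXYZ [ 0.6938 -1.1258 -0.0817] ztop -0.0457 ray18 [ 0.7128 -0.9952  0.018 ]
scene orange [527   0   8  24  77] [531.    9.3] medXYZ [0.0179 0.0179 0.4076] ztop 0.4228 ray18 [-0.4566 -0.2989  0.018 ]
scene orange [   0    6  116   62 1359] [52.7 40.9] medXYZ [ 1.0133 -1.07   -0.0813] ztop -0.0768 ray18 [ 0.9898 -0.9563  0.018 ]
scene orange [89  9 15 14 33] [97.8 15.5] medXYZ [ 0.8211 -1.0891 -0.0423] ztop -0.0181 ray18 [ 0.8266 -1.0068  0.018 ]
scene orange [540  25   8  19  51] [543.6  33. ] medXYZ [-0.0717  0.0193  0.3038] ztop 0.3109 ray18 [-0.4074 -0.1867  0.018 ]
scene orange [489  38  53  31 311] [519.5  49.2] medXYZ [0.0381 0.0416 0.3153] ztop 0.3244 ray18 [-0.285  -0.1679  0.018 ]
scene orange [93 45 17  8 33] [101.3  48.7] medXYZ [ 0.8618 -1.0343 -0.1295] ztop
[... 1205 characters left out ...]
] [ 26.7 181.8] medXYZ [ 0.7827  1.058  -0.4157] ztop -0.4049 ray18 [0.6548 0.7977 0.018 ]
top orange [257 188  12  12 103] [262.1 193.3] medXYZ [0.5638 0.185  0.1507] ztop 0.1718 ray18 [0.5967 0.2002 0.018 ]
top orange [402 200  40  13 354] [421.5 206.2] medXYZ [ 0.5432 -0.1973  0.0252] ztop 0.029 ray18 [ 0.5447 -0.198   0.018 ]
top orange [429 226  19  18 205] [437.5 234.7] medXYZ [ 0.458  -0.2093  0.1076] ztop 0.1185 ray18 [ 0.4712 -0.2309  0.018 ]
top orange [  0 302  19  24 418] [  8.5 313.5] medXYZ [ 0.3412  1.072  -0.4162] ztop -0.353 ray18 [0.3295 0.8117 0.018 ]
top orange [306 391  97   9 564] [357.4 395.9] medXYZ [ 0.1073 -0.0154  0.0139] ztop 0.0168 ray18 [ 0.1076 -0.0094  0.018 ]
```

View pics/crop1.png

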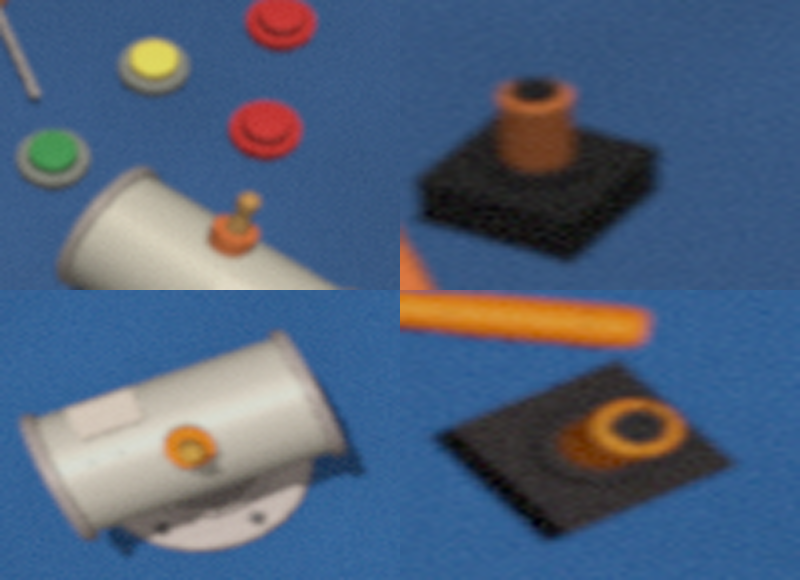

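```bash
cat >> h.py <<'E'
def tri(obs): # list of (K,M,u,v) -> point, residual mm
    A=np.zeros((3,3));b=np.zeros(3);ds=[]
    for K,M,u,v in obs:
        d=M[:3,:3]@np.linalg.solve(K,[u,v,1]); d/=np.linalg.norm(d); Q=np.eye(3)-np.outer(d,d); A+=Q; b+=Q@M[:3,3]; ds.append((Q,M[:3,3]))
    X=np.linalg.solve(A,b); return X,[round(1e3*np.linalg.norm(Q@(X-c)),1) for Q,c in ds]
E
python3 - <<'E'
from h import *
from scipy.optimize import least_squares
d={n:np.load(f"{n}0.npz") for n in("scene","top")}
KM={n:(d[n]["K"],d[n]["M"]) for n in d}
for nm,s,t,z in (("tail",(310.25,107.2),(440.7,233.3),.113),("tip",(363.5,222.4),(262.8,195.6),None),("green",(309.2,206.7),(339.5,192.),.018),("yel",(336.9,178.3),(358.1,233.5),.018)):
    print(nm,tri([(*KM["scene"],*s),(*KM["top"],*t)]), *( [onplane(*KM[n],*p,z).round(4) for n,p in (("scene",s),("top",t))] if z else []))
# drum: cylinder fit of radius .045 at height .095
for n in d:
    P=cloud(*KM[n],d[n]["D"]); s=(np.hypot(P[...,0]-.59,P[...,1]-.19)<.09)&(P[...,2]>.07)&(P[...,2]<.142); q=P[s]
    def f(p):
        a=np.array([np.cos(p[2]),np.sin(p[2])]); nrm=np.array([-a[1],a[0]]); e=(q[:,:2]-p[:2])@nrm
        return np.hypot(e,q[:,2]-p[3])-.045
    r=least_squares(f,[.59,.19,1.3,.095],loss="soft_l1",f_scale=.002); p=r.x
    a=np.array([np.cos(p[2]),np.sin(p[2])]); e=(q[:,:2]-p[:2])@a; lo,hi=np.percentile(e,[.5,99.5])
    print(n,len(q),p.round(4),np.degrees(p[2]),"len",hi-lo,"cen",p[:2]+a*(lo+hi)/2,np.abs(r.fun).mean())
    # stand
    m=(np.hypot(P[...,0]-.455,P[...,1]-.21)<.08)&(P[...,2]>.035)&(P[...,2]<.055); c=P[m][:,:2].astype(np.float32)
    print("stand",cv2.minAreaRect(c),np.median(P[m][:,2]))
E
```

```text
tail (array([ 0.460147  , -0.21510766,  0.11122572]), [np.float64(0.9), np.float64(0.9)]) [ 0.4605 -0.2128  0.113 ] [ 0.4605 -0.2153  0.113 ]
tip (array([0.5536271 , 0.18280647, 0.16820515]), [np.float64(1.1), np.float64(1.1)])
green (array([0.59095134, 0.00520074, 0.01684478]), [np.float64(0.4), np.float64(0.4)]) [0.591  0.0062 0.018 ] [0.591 0.005 0.018]
yel (array([ 0.48313635, -0.03483515,  0.01685895]), [np.float64(0.5), np.float64(0.5)]) [ 0.4832 -0.0337  0.018 ] [ 0.4833 -0.0351  0.018 ]
scene 2337 [0.6228 0.1002 1.9406 0.0968] 111.18854245152895 len 0.15963943519992096 cen [0.5861318  0.19462483] 0.0015129649316396195
stand ((0.0, 0.0), (0.0, 0.0), 0.0) nan
top 2221 [ 0.8093 -0.39    1.9344  0.0965] 110.83546941098668 len 0.16021385412349287 cen [0.58761606 0.19267219] 0.0014637594598386117
stand ((0.0, 0.0), (0.0, 0.0), 0.0) nan
  return _methods._mean(a, axis=axis, dtype=dtype,
  ret = ret.dtype.type(ret / rcount)
```

```bash
cat >> h.py <<'E'
def go(x,y,z,head=None):
    T=tool(); s=T[:3,:3].T@(np.array([x,y,z])-T[:3,3])*100; h=np.degrees(np.arctan2(T[1,0],T[0,0]))
    print("shift cm",s.round(2),"heading x",h.round(2),"turn",None if head is None else round((h-head+180)%360-180,2),"tcp",T[:3,3].round(4),"tilt",np.degrees(np.arccos(-T[2,2])).round(2))
E
python3 -c "
from h import *
go(.460,-.214,.20,-69)"
```

```text
shift cm [-26.53 -33.13   3.09] heading x -65.72 turn 3.28 tcp [ 0.2671 -0.5921  0.2305] tilt 0.09
```

>>> play_rows(
  steps=[
    [[-13,-16,0],2,1],
    [[-26.5,-33.1,0],3.3,1],
    [[-26.5,-33.1,1],3.3,1],
    [[-26.5,-33.1,2],3.3,1],
    [[-26.5,-33.1,3],3.3,1],
    [[-26.5,-33.1,3],3.3,1],
    [[-26.5,-33.1,3],3.3,1],
    [[-26.5,-33.1,3],3.3,1],
    [[-26.5,-33.1,3],3.3,1],
    [[-26.5,-33.1,3],3.3,1],
    [[-26.5,-33.1,3],3.3,1],
    [[-26.5,-33.1,3],3.3,1],
    [[-26.5,-33.1,3],3.3,1],
    [[-26.5,-33.1,3],3.3,1],
    [[-26.5,-33.1,3],3.3,1],
  ],
)

```text
time_s: 1.6
eef_pos: [0.4596, -0.215, 0.2009]
tool_rot: [-0.0, 0.824, -0.567, -0.001]
ft_force: [0.9, 0.3, -0.1]
finger_gap: 0.0852
```

Run:
```python
from h import *
go(.460,-.214,.20,-69)
K,M=cam("wrist"); I,D=capture("wrist"); cv2.imwrite("pics/w1.png",I); np.savez("w1.npz",I=I,D=D,K=K,M=M)
print(M.round(3).tolist(), proj(K,M,[.46,-.214,.117]), camera_params("wrist")["hand_eye"])
```

```text
shift cm [-0.08 -0.08  0.09] heading x -69.09 turn -0.09 tcp [ 0.4596 -0.215   0.2009] tilt 0.08
[[0.357, -0.902, -0.242, 0.52], [-0.934, -0.345, -0.09, -0.192], [-0.002, 0.259, -0.966, 0.343], [0.0, 0.0, 0.0, 1.0]] [321.34603264 206.61173681] [[ 9.99999733e-01 -1.70473356e-04 -7.10070255e-04  1.34567639e-04]
 [ 3.48325967e-04  9.65973511e-01  2.58640785e-01 -6.43072053e-02]
 [ 6.41817695e-04 -2.58640963e-01  9.65973312e-01 -1.42379718e-01]
 [ 0.00000000e+00  0.00000000e+00  0.00000000e+00  1.00000000e+00]]
```

View pics/w1.png

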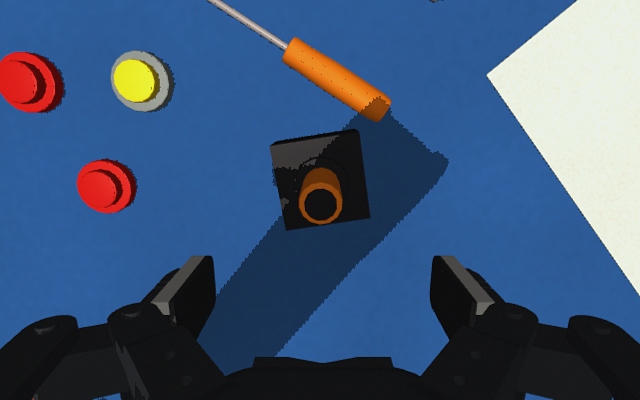

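Wrist view: the pickup's tail, an orange ring around black, is at (320,204), the stand around (322,180), the yellow pad at (134,80), and the red decoys at (25,80) and (103,186). The choice of pickup is confirmed.

Run:
```python
from h import *
d=np.load("w1.npz"); I,K,M=d["I"],d["K"],d["M"]; H=cv2.cvtColor(I,cv2.COLOR_BGR2HSV)
m=cv2.inRange(H,(22,100,100),(35,255,255)); c=max(cv2.findContours(m,0,2)[0],key=cv2.contourArea); e=cv2.fitEllipse(c)
print("yellow",e,onplane(K,M,*e[0],.018).round(4))
m=cv2.inRange(H,(5,120,60),(18,255,255)); m[:,:290]=0; m[:,350:]=0; m[:160]=0
cs,h=cv2.findContours(m,cv2.RETR_CCOMP,2)
for i,c in enumerate(cs):
    if len(c)>20: e=cv2.fitEllipse(c); print(h[0][i],e,onplane(K,M,*e[0],.113).round(4),onplane(K,M,*e[0],.117).round(4))
go(.460,-.214,.066)
```

```text
yellow ((134.8762969970703, 80.28784942626953), (40.16788864135742, 45.240726470947266), 146.278564453125) [ 0.4821 -0.0332  0.018 ]
[-1 -1  1 -1] ((320.4751892089844, 196.53636169433594), (42.84355545043945, 56.884788513183594), 2.449908971786499) [ 0.4652 -0.2114  0.113 ] [ 0.4662 -0.211   0.117 ]
[-1 -1 -1  0] ((320.1651306152344, 204.25730895996094), (32.619022369384766, 33.15739440917969), 89.21604919433594) [ 0.4602 -0.2131  0.113 ] [ 0.4612 -0.2127  0.117 ]
shift cm [-0.05 -0.06 13.49] heading x -69.07 turn None tcp [ 0.4597 -0.2148  0.2009] tilt 0.08
```

>>> play_rows(
  steps=[
    [[-0.1,-0.2,4],0,1],
    [[-0.1,-0.2,8],0,1],
    [[-0.1,-0.2,11],0,1],
    [[-0.1,-0.2,13.4],0,1],
    [[-0.1,-0.2,13.4],0,1],
    [[-0.1,-0.2,13.4],0,1],
    [[-0.1,-0.2,13.4],0,0],
    [[-0.1,-0.2,13.4],0,0],
    [[-0.1,-0.2,13.4],0,0],
    [[-0.1,-0.2,13.4],0,0],
    [[-0.1,-0.2,13.4],0,0],
    [[-0.1,-0.2,13.4],0,0],
    [[-0.1,-0.2,13.4],0,0],
    [[-0.1,-0.2,13.4],0,0],
  ],
)

```text
time_s: 3.05
eef_pos: [0.4614, -0.2132, 0.0677]
tool_rot: [-0.0, 0.824, -0.567, -0.0]
ft_force: [-2.3, 0.9, 6.7]
finger_gap: 0.029
```

>>> play_rows(
  steps=[
    [[0,0,-3],0,0],
    [[0,0,-6],0,0],
    [[0,0,-9],0,0],
    [[0,0,-9],0,0],
    [[0,0,-9],0,0],
  ],
)

```text
time_s: 3.55
eef_pos: [0.4614, -0.2133, 0.1579]
tool_rot: [-0.0, 0.824, -0.567, 0.0]
ft_force: [-0.8, -0.3, -2.8]
finger_gap: 0.0287
```

Run:
```python
from h import *
go(.591,.0055,.16); print(get_obs()["finger_gap"])
K,M=cam("wrist"); I,D=capture("wrist"); cv2.imwrite("pics/w2.png",I); np.savez("w2.npz",I=I,D=D,K=K,M=M)
H=cv2.cvtColor(I,cv2.COLOR_BGR2HSV)
for n,a,b in (("y",(22,100,100),(35,255,255)),("g",(50,100,60),(80,255,255))):
  m=cv2.inRange(H,a,b); cs=cv2.findContours(m,0,2)[0]
  if cs:
    c=max(cs,key=cv2.contourArea)
    if len(c)>5: e=cv2.fitEllipse(c); print(n,e,onplane(K,M,*e[0],.018).round(4))
```

```text
shift cm [-15.81 -19.92  -0.2 ] heading x -69.07 turn None tcp [ 0.4614 -0.2133  0.1579] tilt 0.05
0.028715673236739743
y ((106.8703842163086, 79.11979675292969), (46.95113754272461, 51.69569778442383), 140.70643615722656) [ 0.4825 -0.033   0.018 ]
```

View pics/w2.png

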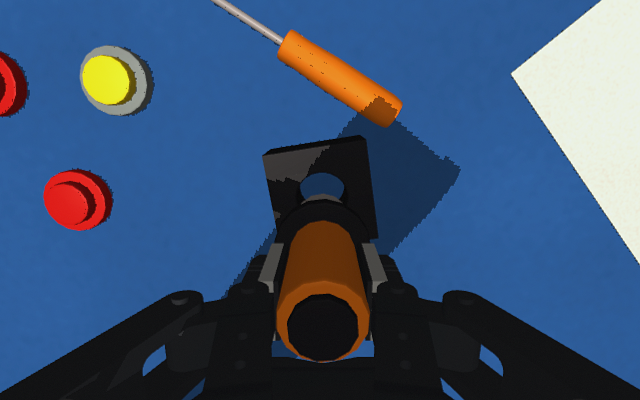

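The pickup is held upright in the jaws, with its tail at (322,325) and the stand hole empty at (322,185).

>>> play_rows(
  steps=[
    [[-4,-5,0],0,0],
    [[-8,-10,0],0,0],
    [[-12,-15,0],0,0],
    [[-15.8,-19.9,0],0,0],
    [[-15.8,-19.9,0],0,0],
    [[-15.8,-19.9,0],0,0],
    [[-15.8,-19.9,3.5],0,0],
    [[-15.8,-19.9,6],0,0],
    [[-15.8,-19.9,7],0,0],
    [[-15.8,-19.9,7.6],0,0],
    [[-15.8,-19.9,8.1],0,0],
    [[-15.8,-19.9,8.1],0,0],
    [[-15.8,-19.9,8.1],0,0],
    [[-15.8,-19.9,8.1],0,0],
  ],
)

```text
time_s: 5.0
eef_pos: [0.5911, 0.0062, 0.0785]
tool_rot: [-0.001, 0.824, -0.567, 0.0]
ft_force: [-5.9, 0.6, 10.3]
finger_gap: 0.0287
```

Run:
```python
from h import *
go(.591,.0055,.0767); print(get_obs()["ft_force"])
K,M=cam("wrist"); I,D=capture("wrist"); cv2.imwrite("pics/w3.png",I); np.savez("w3.npz",I=I,D=D,K=K,M=M)
```

```text
shift cm [0.06 0.03 0.18] heading x -69.06 turn None tcp [0.5911 0.0062 0.0785] tilt 0.11
[-5.88540896  0.57571709 10.31248521]
```

View pics/w3.png

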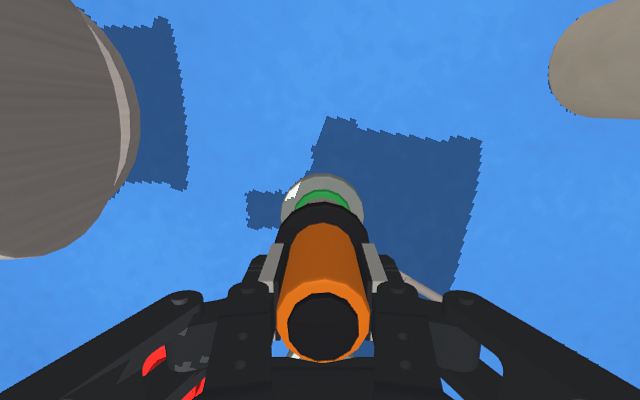

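The nose sits over the green pad at (322,195), and the 13 N change in load says the pad is pushed down. Next I lift and go to yellow, descending in finer steps.

>>> play_rows(
  steps=[
    [[0,0,-3],0,0],
    [[0,0,-6],0,0],
    [[0,0,-6],0,0],
    [[0,0,-6],0,0],
  ],
)

```text
time_s: 5.45
eef_pos: [0.5918, 0.0059, 0.1397]
tool_rot: [-0.002, 0.824, -0.567, 0.001]
ft_force: [-0.3, 0.1, -2.4]
finger_gap: 0.0286
```

Run:
```python
from h import *
go(.4825,-.0337,.09); print(get_obs()["ft_force"])
```

```text
shift cm [-0.2  11.65  4.92] heading x -69.08 turn None tcp [0.5918 0.0059 0.1397] tilt 0.24
[-0.30761683  0.07761208 -2.35664406]
```

>>> play_rows(
  steps=[
    [[-0.2,4,0],0,0],
    [[-0.2,8,0],0,0],
    [[-0.2,11.7,0],0,0],
    [[-0.2,11.7,0],0,0],
    [[-0.2,11.7,2],0,0],
    [[-0.2,11.7,4],0,0],
    [[-0.2,11.7,5.2],0,0],
    [[-0.2,11.7,5.2],0,0],
    [[-0.2,11.7,5.2],0,0],
  ],
)

```text
time_s: 6.35
eef_pos: [0.4821, -0.0337, 0.0873]
tool_rot: [-0.002, 0.824, -0.567, 0.001]
ft_force: [0.8, -0.3, -2.8]
finger_gap: 0.0287
```

>>> play_rows(
  steps=[
    [[0,0,0.2],0,0],
    [[0,0,0.2],0,0],
    [[0,0,0.2],0,0],
  ],
)

```text
time_s: 6.65
eef_pos: [0.4824, -0.0337, 0.0857]
tool_rot: [-0.002, 0.824, -0.567, 0.001]
ft_force: [0.3, -0.7, -2.2]
finger_gap: 0.0287
```

>>> play_rows(
  steps=[
    [[0,0,0.2],0,0],
    [[0,0,0.2],0,0],
    [[0,0,0.2],0,0],
  ],
)

```text
time_s: 6.95
eef_pos: [0.4826, -0.0338, 0.0838]
tool_rot: [-0.002, 0.824, -0.567, 0.002]
ft_force: [1.3, -0.2, -0.8]
finger_gap: 0.0287
```

>>> play_rows(
  steps=[
    [[0,0,0.2],0,0],
    [[0,0,0.2],0,0],
    [[0,0,0.2],0,0],
  ],
)

```text
time_s: 7.25
eef_pos: [0.4827, -0.0338, 0.0819]
tool_rot: [-0.002, 0.824, -0.567, 0.002]
ft_force: [-1.3, -0.2, -0.1]
finger_gap: 0.0289
```

>>> play_rows(
  steps=[
    [[0,0,0.2],0,0],
    [[0,0,0.2],0,0],
    [[0,0,0.2],0,0],
  ],
)

```text
time_s: 7.55
eef_pos: [0.4828, -0.0338, 0.08]
tool_rot: [-0.002, 0.824, -0.567, 0.002]
ft_force: [-1.9, 0.2, 1.7]
finger_gap: 0.0285
```

Run:
```python
from h import *
go(.461,-.2133,.20)
d={n:cam(n) for n in("top","scene")}
for n in d: I,D=capture(n); np.savez(f"{n}1.npz",I=I,D=D,K=d[n][0],M=d[n][1]); cv2.imwrite(f"pics/{n}1.png",I)
```

```text
shift cm [ 16.     8.39 -12.03] heading x -69.07 turn None tcp [ 0.4828 -0.0338  0.08  ] tilt 0.28
```

>>> play_rows(
  steps=[
    [[0,0,-4],0,0],
    [[0,0,-8],0,0],
    [[4,2,-8],0,0],
    [[8,4,-8],0,0],
    [[12,6,-8],0,0],
    [[16,8.35,-8],0,0],
    [[16,8.35,-8],0,0],
    [[16,8.35,-8],0,0],
    [[16,8.35,-8],0,0],
  ],
)

```text
time_s: 8.55
eef_pos: [0.4616, -0.2119, 0.1594]
tool_rot: [-0.002, 0.824, -0.566, 0.001]
ft_force: [0.4, -0.3, -2.0]
finger_gap: 0.029
```

Run:
```python
from h import *
go(.4614,-.2132,.100,-69)
```

```text
shift cm [0.11 0.1  5.94] heading x -69.0 turn -0.0 tcp [ 0.4616 -0.2119  0.1594] tilt 0.28
```

>>> play_rows(
  steps=[
    [[0.1,0.1,2],0,0],
    [[0.1,0.1,4],0,0],
    [[0.1,0.1,5.2],0,0],
    [[0.1,0.1,5.9],0,0],
    [[0.1,0.1,5.9],0,0],
    [[0.1,0.1,5.9],0,0],
  ],
)

```text
time_s: 9.15
eef_pos: [0.4618, -0.213, 0.1009]
tool_rot: [-0.002, 0.824, -0.566, 0.002]
ft_force: [0.1, -1.1, -2.4]
finger_gap: 0.0287
```

>>> play_rows(
  steps=[
    [[0,0.4,0],0,0],
    [[0,0.8,0],0,0],
    [[0,1.2,0],0,0],
    [[0,1.2,0],0,0],
    [[0,1.2,0],0,0],
  ],
)

```text
time_s: 9.65
eef_pos: [0.4525, -0.217, 0.1026]
tool_rot: [-0.003, 0.824, -0.566, 0.004]
ft_force: [4.2, 2.6, 1.0]
finger_gap: 0.0289
```

>>> play_rows(
  steps=[
    [[0,0.4,0.1],0,0],
    [[0,0.8,0.2],0,0],
    [[0,1.2,0.2],0,0],
    [[0,1.6,0.2],0,0],
    [[0,2.0,0.2],0,0],
    [[0,2.5,0.2],0,0],
    [[0,2.5,0.2],0,0],
    [[0,2.5,0.2],0,0],
  ],
)

```text
time_s: 10.45
eef_pos: [0.4311, -0.2255, 0.1018]
tool_rot: [-0.004, 0.825, -0.566, 0.005]
ft_force: [4.4, 4.0, -1.1]
finger_gap: 0.0287
```

Run:
```python
from h import *
go(.4614,-.2132,.100,-69)
K,M=cam("wrist"); I,D=capture("wrist"); cv2.imwrite("pics/w4.png",I); np.savez("w4.npz",I=I,D=D,K=K,M=M)
```

```text
shift cm [-0.06 -3.27  0.22] heading x -68.91 turn 0.09 tcp [ 0.4311 -0.2255  0.1018] tilt 0.79
```

View pics/w4.png

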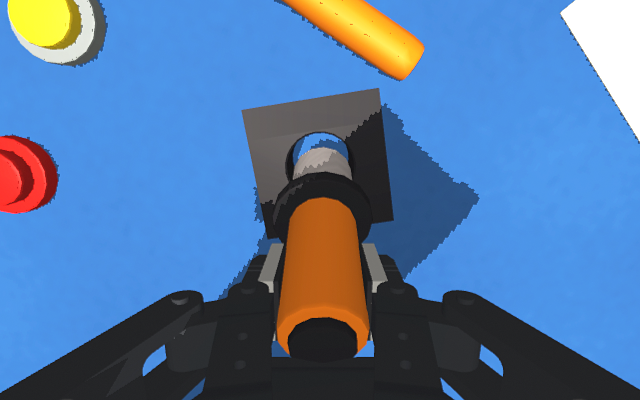

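```bash
cat >> h.py <<'E'
def tilt(f):
    d=np.load(f); I,D,K,M=d["I"],d["D"],d["K"],d["M"]; He=np.array(camera_params("wrist")["hand_eye"])
    P=cloud(K,He,D); H=cv2.cvtColor(I,cv2.COLOR_BGR2HSV); m=cv2.inRange(H,(5,120,60),(20,255,255))>0
    s=m&(np.abs(P[...,0])<.006)&(np.abs(P[...,1])<.06)&(P[...,2]>-.06)&(P[...,2]<.03)&(D>0)
    q=P[s]; 
    for _ in range(4):
        c=np.polyfit(q[:,2],q[:,1],1); r=q[:,1]-np.polyval(c,q[:,2]); q=q[np.abs(r)<max(2*np.median(np.abs(r)),.0004)]
    t=np.degrees(np.arctan(c[0])); # ridge line y=c0 z+c1 ; axis is 15mm to +y side
    print(f,"n",len(q),"z",q[:,2].min().round(4),q[:,2].max().round(4),"tilt(tail to +y) deg",round(-t,2),"axis y at grasp(z=-.019)",round(1e3*(np.polyval(c,-.019)+.015/np.cos(np.radians(t))),2),"rms",r.std().round(5)); return -t
E
python3 -c "
from h import *
for f in ('w2.npz','w3.npz','w4.npz'): tilt(f)"
```

```text
w2.npz n 1457 z -0.0466 0.0127 tilt(tail to +y) deg 0.68 axis y at grasp(z=-.019) 1.39 rms 0.00036
w3.npz n 1461 z -0.0464 0.0155 tilt(tail to +y) deg -0.92 axis y at grasp(z=-.019) 1.69 rms 0.00041
w4.npz n 2371 z -0.0501 0.0078 tilt(tail to +y) deg 18.97 axis y at grasp(z=-.019) -1.82 rms 0.00035
```

Run:
```python
from h import *
d=np.load("w1.npz"); P=cloud(d["K"],d["M"],d["D"])
for n,(u,v) in dict(yellow=(132,80),rim=(162,95),red=(20,78),table1=(60,300),table2=(220,90),tail=(320,204),stand=(340,215)).items():
    q=P[v-3:v+4,u-3:u+4].reshape(-1,3); print(n,np.median(q,0).round(4))
```

```text
yellow [ 0.4819 -0.0329  0.0217]
rim [ 0.4779 -0.0556  0.012 ]
red [0.4494 0.0568 0.022 ]
table1 [ 2.32e-01 -1.20e-03  1.00e-04]
table2 [ 0.4995 -0.0992 -0.    ]
tail [ 0.4612 -0.2127  0.1168]
stand [ 0.4403 -0.2388  0.0452]
```

>>> play_rows(
  steps=[
    [[0,0.3,0.2],0,0],
    [[0,0.6,0.3],0,0],
    [[0,0.9,0.3],0,0],
    [[0,1.1,0.3],0,0],
    [[0,1.1,0.3],0,0],
    [[0,1.1,0.3],0,0],
  ],
)

```text
time_s: 11.1
eef_pos: [0.423, -0.2288, 0.1002]
tool_rot: [-0.005, 0.825, -0.565, 0.007]
ft_force: [5.3, 4.0, -0.0]
finger_gap: 0.0286
```

Run:
```python
from h import *
go(.4614,-.2132,.100,-69)
K,M=cam("wrist"); I,D=capture("wrist"); cv2.imwrite("pics/w5.png",I); np.savez("w5.npz",I=I,D=D,K=K,M=M); tilt("w5.npz")
```

```text
shift cm [-0.07 -4.14  0.09] heading x -68.86 turn 0.14 tcp [ 0.423  -0.2288  0.1002] tilt 1.06
w5.npz n 2679 z -0.0506 0.005 tilt(tail to +y) deg 24.6 axis y at grasp(z=-.019) -2.82 rms 0.00037
```

>>> play_rows(
  steps=[
    [[0,0,-3],0,0],
    [[0,0,-7],0,0],
    [[0,0,-10],0,0],
    [[0,0,-10],0,0],
    [[0,0,-10],0,0],
    [[0,0,-10],0,0],
  ],
)

```text
time_s: 11.75
eef_pos: [0.4204, -0.2287, 0.1992]
tool_rot: [-0.005, 0.825, -0.565, 0.007]
ft_force: [-0.7, -0.5, -2.9]
finger_gap: 0.0286
```

```bash
cat >> h.py <<'E'
# probe axis/mouth in world, from tilt angle t (deg), axis y at grasp yg, s of grasp point measured along axis
def probe(t,yg,top_z): # top_z: tool z of orange top ridge (s=.108)
    T=tool(); t=np.radians(t); a=np.array([0,np.sin(t),-np.cos(t)]); c=np.array([0,yg,-.019])
    # ridge side normal -y: ridge=c'+.015*(0,-cos t,-sin t)
    n=np.array([0,-np.cos(t),-np.sin(t)]); k=(top_z-(c+.015*n)[2])/a[2]; m=c+(k-.108)*a
    return T[:3,:3]@a, T[:3,:3]@m+T[:3,3], m
E
python3 - <<'E'
from h import *
K,M=cam("wrist"); I,D=capture("wrist"); cv2.imwrite("pics/w6.png",I); np.savez("w6.npz",I=I,D=D,K=K,M=M); t=tilt("w6.npz")
go(.5,.1,.28,-69); print(tool().round(4).tolist())
a,m,mt=probe(t,-.0028,-.0506); print(a,np.degrees(np.arccos(a[2])),np.degrees(np.arctan2(a[1],a[0])),m,mt)
E
```

```text
w6.npz n 2628 z -0.0505 0.0049 tilt(tail to +y) deg 23.86 axis y at grasp(z=-.019) -2.72 rms 0.00037
shift cm [-27.74 -19.41  -7.92] heading x -68.85 turn 0.15 tcp [ 0.4204 -0.2286  0.199 ] tilt 0.96
[[0.3607, -0.9325, 0.0166, 0.4204], [-0.9327, -0.3608, 0.0016, -0.2286], [0.0045, -0.0161, -0.9999, 0.199], [0.0, 0.0, 0.0, 1.0]]
[-0.39235592 -0.14735292  0.90793389] 24.77862573065342 -159.415864481403 [ 0.454109   -0.21586759  0.14528961] [ 0.         -0.03518982  0.05423888]
```

>>> play_rows(
  steps=[
    [[0,0,-4],0,0],
    [[0,0,-7],0,0],
    [[-4,-2.6,-7],0,0],
    [[-8,-5.2,-7],0,0],
    [[-12,-7.8,-7],0,0],
    [[-16,-10.4,-7],0,0],
    [[-20,-13,-7],0,0],
    [[-24,-15.6,-7],0,0],
    [[-28,-18.2,-7],0,0],
    [[-32,-20.8,-7],0,0],
    [[-33.5,-21.6,-7],0,0],
    [[-33.5,-21.6,-7],0,0],
    [[-33.5,-21.6,-7],0,0],
    [[-33.5,-21.6,-7],0,0],
  ],
)

```text
time_s: 13.2
eef_pos: [0.4998, 0.16, 0.2702]
tool_rot: [-0.005, 0.824, -0.566, 0.006]
ft_force: [0.7, 0.6, -2.9]
finger_gap: 0.0288
```

Run:
```python
from h import *
K,M=cam("wrist"); I,D=capture("wrist"); cv2.imwrite("pics/w7.png",I); np.savez("w7.npz",I=I,D=D,K=K,M=M); t=tilt("w7.npz")
a,m,mt=probe(t,-.0028,-.0506); print(tool().round(4).tolist()); print(a,np.degrees(np.arccos(a[2])),np.degrees(np.arctan2(a[1],a[0])),m)
print(proj(K,M,m),proj(K,M,[.5526,.1803,.1738]))
```

```text
w7.npz n 2628 z -0.0507 0.0048 tilt(tail to +y) deg 23.7 axis y at grasp(z=-.019) -2.71 rms 0.00037
[[0.3587, -0.9333, 0.016, 0.4998], [-0.9334, -0.3587, 0.0008, 0.16], [0.005, -0.0152, -0.9999, 0.2705], [0.0, 0.0, 0.0, 1.0]]
[-0.38981721 -0.14495169  0.90941275] 24.575676117356508 -159.60258566479226 [0.53336874 0.17258436 0.21669036]
[322.47989626 161.20458887] [321.71623217 120.7283762 ]
```

View pics/w7.png

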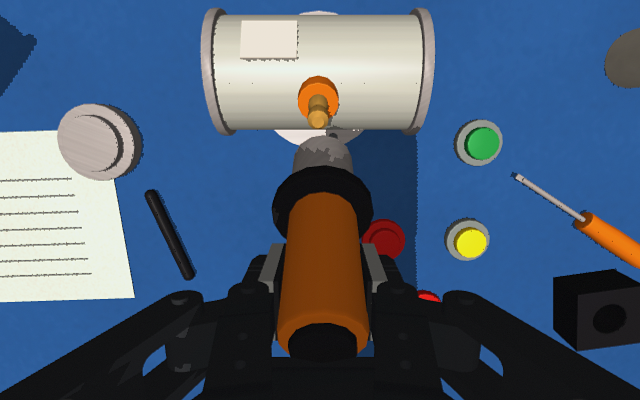

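The nipple tip is at (318,119), in line below the mouth at (322,155), and the drum lies level in the tool frame. Next I measure both from wrist depth.

Run:
```python
from h import *
from scipy.optimize import least_squares
d=np.load("w7.npz"); I,D,K,M=d["I"],d["D"],d["K"],d["M"]; P=cloud(K,M,D)
s=(np.hypot(P[...,0]-.587,P[...,1]-.193)<.085)&(P[...,2]>.08)&(P[...,2]<.1415)
v,u=np.mgrid[:400,:640]; s&=(v<128)&(np.abs(u-318)>28); q=P[s]
def f(p):
    a=np.array([np.cos(p[1]),np.sin(p[1])]); n=np.array([-a[1],a[0]]); return np.hypot((q[:,:2]-[.587,.193])@n-p[0],q[:,2]-p[2])-.045
r=least_squares(f,[0,1.94,.095],loss="soft_l1",f_scale=.001); p=r.x; a=np.array([np.cos(p[1]),np.sin(p[1])]); n=np.array([-a[1],a[0]])
c0=np.array([.587,.193])+n*p[0]; print("drum yaw",np.degrees(p[1]),"axis pt",c0,"h",p[2],len(q),np.abs(r.fun).mean())
# ends of drum in along-axis
e=(P[...,:2]-c0)@a; w=(P[...,2]>.09)&(P[...,2]<.16)&(v<130)&(np.abs(e)<.1); print("ends",np.percentile(e[w],[.2,99.8]))
H=cv2.cvtColor(I,cv2.COLOR_BGR2HSV)
o=cv2.inRange(H,(5,120,60),(28,255,255))>0; o&=(v<128)&(v>70)&(np.abs(u-318)<30)
tipm=o&(P[...,2]>.1645); print("along of orange/brass",np.median(e[o]),"n tip",tipm.sum(),P[tipm].mean(0),P[tipm].max(0),"uv",u[tipm].mean(),v[tipm].mean())
nb=o&(P[...,2]>.152); x=P[nb]
ea=(x[:,:2]-c0)@a; print("nipple along mean",ea.mean(),ea.min(),ea.max())
ux=np.array([a[1],-a[0]]) # unit x
al=np.median(ea); th=np.radians(25)
cen=np.r_[c0+a*al,.095]; nz=np.r_[-ux*np.sin(th),np.cos(th)]; N=cen+.087*nz
print("N",N,"nz",nz,"proj",proj(K,M,N))
k=(P[tipm]-cen)@nz; print("radial of tip pts",np.percentile(k,[50,90]))
```

```text
drum yaw 110.88031648898797 axis pt [0.58646767 0.19279693] h 0.09491782043713592 17099 0.0008924872946834468
ends [-0.07895858  0.08541991]
along of orange/brass 0.002979739508485606 n tip 407 [0.55406582 0.18356337 0.18008948] [0.56142542 0.19067375 0.41354125] uv 317.7690417690418 116.18673218673219
nipple along mean 0.00300296630673156 -0.003983152847279906 0.011320651167953947
N [0.55110687 0.18233378 0.17384878] nz [-0.39486364 -0.15062835  0.90630779] proj [317.98551677 121.77474346]
radial of tip pts [0.08546751 0.0874146 ]
```

>>> play_rows(
  steps=[
    [[-0.3,-0.1,0],0,0],
    [[-0.3,-0.7,1.4],0,0],
    [[-0.3,-1.2,2.5],0,0],
    [[-0.3,-1.5,3.2],0,0],
    [[-0.3,-1.5,3.2],0,0],
    [[-0.3,-1.5,3.2],0,0],
    [[-0.3,-1.5,3.2],0,0],
  ],
)

```text
time_s: 13.95
eef_pos: [0.5134, 0.1683, 0.239]
tool_rot: [-0.005, 0.824, -0.566, 0.006]
ft_force: [-0.1, -0.3, -1.7]
finger_gap: 0.029
```

```bash
cat >> h.py <<'E'
N=np.array([.5516,.1826,.1738]); nz=np.array([-.3949,-.1506,.9063])
def state(f,save=True):
    K,M=cam("wrist"); I,D=capture("wrist"); np.savez(f+".npz",I=I,D=D,K=K,M=M); t=tilt(f+".npz")
    a,m,mt=probe(t,-.0028,-.0506); d=m-N; k=d@nz; T=tool()
    print("mouth",m.round(4),"axis err deg",np.degrees(np.arccos(a@nz)).round(2),"gap",(k*1e3).round(1),"lateral tool mm",(T[:3,:3].T@(d-k*nz)*1e3).round(1),"-nz tool",(T[:3,:3].T@-nz).round(3),"F",get_obs()["ft_force"].round(1))
    n=a*0; xx=T[:3,0]; n=np.cross(a,xx); n*=np.sign(n[0]); print("px mouth",proj(K,M,m),"outer rim",proj(K,M,m+.016*n),"tip",proj(K,M,N))
    cv2.imwrite(f"pics/{f}.png",cv2.resize(I[60:210,220:420],(800,600),interpolation=cv2.INTER_CUBIC))
E
python3 -c "
from h import *
state('w8')"
```

```text
w8.npz n 2593 z -0.0506 0.0053 tilt(tail to +y) deg 23.75 axis y at grasp(z=-.019) -2.71 rms 0.00037
mouth [0.5471 0.1809 0.1854] axis err deg 0.37 gap 12.6 lateral tool mm [-0.1 -0.5 -0.2] -nz tool [-0.004 -0.408  0.913] F [-0.1 -0.2 -1.7]
px mouth [322.49744078 161.15283895] outer rim [322.48829869 135.07684151] tip [322.5265129  150.15595323]
```

View pics/w8.png

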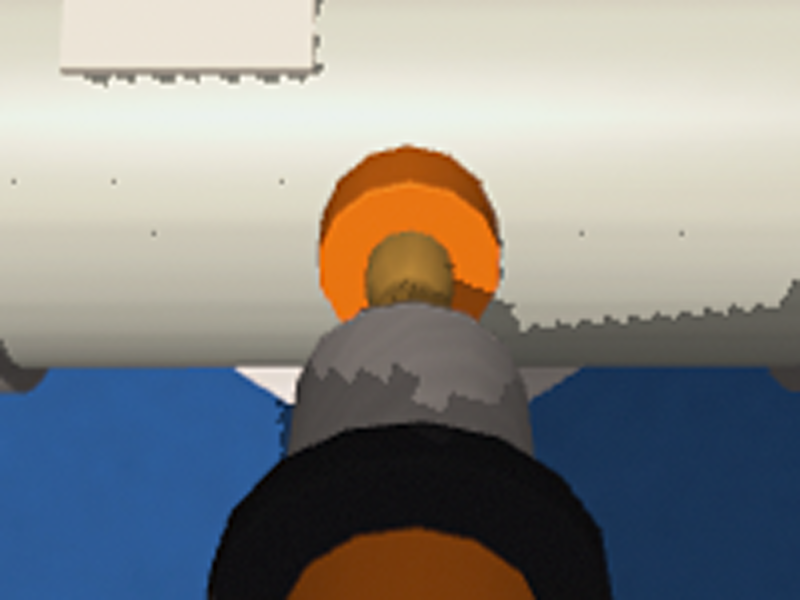

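The nose rim is at crop (415,303), which is 135.8 in the image against 135.1 predicted. The nipple, at crop x 410, is centred on it. I insert along the nipple's axis.

>>> play_rows(
  steps=[
    [[0,-0.2,0.5],0,0],
    [[0,-0.4,1.0],0,0],
    [[0,-0.6,1.4],0,0],
    [[0,-0.8,1.8],0,0],
    [[0,-0.95,2.2],0,0],
    [[0,-0.95,2.2],0,0],
    [[0,-0.95,2.2],0,0],
  ],
)

```text
time_s: 14.7
eef_pos: [0.5226, 0.1717, 0.2172]
tool_rot: [-0.005, 0.824, -0.566, 0.006]
ft_force: [-0.3, 0.2, -2.5]
finger_gap: 0.0286
```

```bash
python3 -c "
from h import *
state('w9')"
```

```text
w9.npz n 2799 z -0.0504 0.0055 tilt(tail to +y) deg 23.8 axis y at grasp(z=-.019) -2.68 rms 0.0004
mouth [0.5564 0.1845 0.1637] axis err deg 0.32 gap -11.3 lateral tool mm [-0.  -0.3 -0.1] -nz tool [-0.003 -0.408  0.913] F [ 1.2 -0.1 -2.5]
px mouth [322.32665435 160.9759698 ] outer rim [322.30462177 134.8859478 ] tip [322.47038228 173.19354286]
```

>>> play_rows(
  steps=[
    [[0,-0.1,0.3],0,0],
    [[0,-0.2,0.5],0,0],
    [[0,-0.3,0.7],0,0],
    [[0,-0.4,0.9],0,0],
    [[0,-0.48,1.1],0,0],
    [[0,-0.56,1.3],0,0],
    [[0,-0.6,1.4],0,0],
    [[0,-0.6,1.4],0,0],
    [[0,-0.6,1.4],0,0],
    [[0,-0.6,1.4],0,0],
  ],
)

```text
time_s: 15.75
eef_pos: [0.5286, 0.174, 0.2039]
tool_rot: [-0.005, 0.824, -0.566, 0.007]
ft_force: [-3.0, -1.4, 4.4]
finger_gap: 0.0287
```

```bash
python3 -c "
from h import *
state('w10')"
```

```text
w10.npz n 2776 z -0.051 0.0054 tilt(tail to +y) deg 23.7 axis y at grasp(z=-.019) -2.69 rms 0.00038
mouth [0.5622 0.1866 0.1501] axis err deg 0.4 gap -26.2 lateral tool mm [-0.  -0.2 -0.1] -nz tool [-0.004 -0.408  0.913] F [-2.5 -0.4  4.8]
px mouth [322.34950683 161.30366789] outer rim [322.33191947 135.24796764] tip [322.53124986 190.46999999]
```

View pics/w10.png

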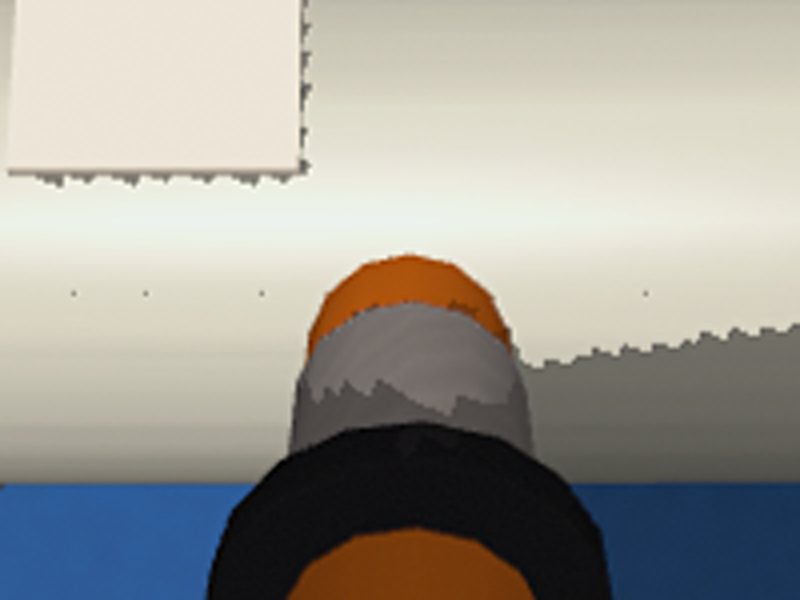

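Nose pressed down to just above the boss (crop (410,255)–(410,303)). I hold and recheck that it is static.

>>> play_rows(
  steps=[
    [[0,-0.02,0.04],0,0],
    [[0,-0.02,0.04],0,0],
    [[0,-0.02,0.04],0,0],
    [[0,-0.02,0.04],0,0],
    [[0,-0.02,0.04],0,0],
    [[0,-0.02,0.04],0,0],
  ],
)

```text
time_s: 16.4
eef_pos: [0.5287, 0.1741, 0.2039]
tool_rot: [-0.005, 0.824, -0.566, 0.007]
ft_force: [-4.8, -0.7, 6.2]
finger_gap: 0.0287
```

```bash
python3 -c "
from h import *
state('w11'); o=get_obs(); print(o['ft_force'],o['qd'].round(4),o['finger_gap'],o['eef_pos'])
job_done(); print(get_obs()['time_s'])"
```

```text
w11.npz n 2744 z -0.0506 0.0054 tilt(tail to +y) deg 23.66 axis y at grasp(z=-.019) -2.67 rms 0.00039
mouth [0.5622 0.1867 0.1501] axis err deg 0.44 gap -26.3 lateral tool mm [-0.  -0.3 -0.1] -nz tool [-0.004 -0.408  0.913] F [-4.3 -2.   5.7]
px mouth [322.39857704 161.35878016] outer rim [322.38553869 135.29669974] tip [322.62697745 190.65531124]
[-4.31540683 -1.96230932  5.6922924 ] [ 0.      0.0014 -0.0009  0.0008  0.0002 -0.0004 -0.0002] 0.02845086848355061 [0.5286993  0.17410362 0.20391081]
the job is handed in; nothing more can be done
the job is handed in; nothing more can be done
```

I took the pickup from its stand and pressed it onto the green pad, then the yellow pad. I leaned it about 25° in the jaws against the rim of the stand's hole. Then I pushed it along the nipple's axis until it snapped in, and handed in at about 16.5 s with the pickup still gripped and pressed. No verdict is reported, so the figures below are my own measurements.

- **Pads:** the load on the tool changed by about 13 N on green (at its stop) and about 4 N on yellow (roughly 5 mm down). I had no direct reading of how far either pad moved.
- **Nipple at the end:** the mouth is about 26 mm past the nipple's rest tip, which is 16 mm of bore plus about 10 mm of nipple travel. It is within about 0.3 mm of centre and 0.4° of the axis, with about 9–10 N pushing back. The arm was still and the fingers read 28.5 mm on the 30 mm grip.
- **Disagreements:**
  - The pad tops measured about 22 mm above the table, not 18 mm. Contact was judged by force, so this changed nothing.
  - The final push reads slightly higher than the 6–8 N expected, so the nipple may be at or near its stop.
- **Other things on the bench:** I saw no contact with them, but took no final overview picture to confirm it.

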